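# Set the carving cradle's slide with the slack taken out

## Robot

A 6-joint arm with a two-finger parallel gripper is mounted at the origin on the work surface. World frame = base frame: x ahead of the robot, y to its left, z up, the work surface at z = 0. Lengths are in mm, angles in degrees, forces in N, time in s.
With the tool pointing down it reaches from about 300 to 850 mm from the base axis. Payload 4.2 kg.
Tool frame: the origin (TCP) lies midway between the tips of the shut fingers; the grasp point (between the pads) lies 19 mm behind it; x points along the fingers, z is the direction in which the jaws open and shut, and the axes are right-handed (so a half turn about x gives the same grasp; the last joint's range is limited). The gripper opens to 91 mm and grips with 3 to 60 N. Pads are 32 mm wide; open, the fingers measure 118 mm over their backs; the gripper's body (76 mm by 178 mm) begins 60 mm behind the grasp point.
Start: joints at [-75.516, 18.312, 89.639, -0, 72.044, -1.146], TCP at [154.924, -553.752, 213.976] pointing down, gripper open.
Joint ranges: [-177.97, 177.97], [-48.28, 115.42], [12.27, 149.76], [-77.06, 257.06], [2.81, 150.46], [-146.56, 146.56]. Speed limits (degrees/s): [147.25, 147.25, 180, 180, 180, 180].

## Interface

Orientations are given as [roll, pitch, yaw] about the fixed x, y, z axes, in that order (R = Rz(yaw) Ry(pitch) Rx(roll)).
In Python, from workcell import env gives the robot as it stands.
- The arm moves only by the tool send_rows, never from a script. Its argument "commands" is a list that holds one entry, the list of rows, each a list of 6 numbers: the shift along the tool's x, y, z normalised to -1 to 1, where 1 is 0.1 m, then the turn, a rotation vector about the tool's x, y, z normalised to -1 to 1, where 1 is 2 pi rad. In form: [[[x, y, z, wx, wy, wz], ...]]. A call has 1 to 20 rows; each row is the pose to reach, as a shift and turn from the pose commanded when the call began, along the tool's axes at that moment, turning the shorter way round; what a row does not reach only later rows make up. A row lasts 1/8 s, in which the tool goes at most 62.5 mm and 10.7 degrees, less where a joint would pass 70% of its speed; a pose out of reach is approached as far as the arm can. A call with a number of a shift or a turn outside -1 to 1 is refused whole. A call with a gripper value outside its range is refused whole. "jaw" is the closure, from -1 (fully open) to 1 (shut), so that 0 is half open, set as the call begins (left out, the last holds). The fingers move at their own pace and stop on an object; "force" is the grip in N (left out, the last holds). Time passes only in rows, so rows that repeat a pose let the fingers close. It gives the time, the measured TCP pose, the force and the opening at its end, in the units of the state.
- env.state(): the state, without advancing time (a new reading comes with each control period).
- env.grab_frame(name): name is "side" or "top" or "wrist"; returns (picture, depth): 400x640x3 uint8, red, green, blue; 400x640 float32, mm along the optical axis (not along the pixel's ray), 0 where there is no reading.
- env.get_calibration(name): a dict with "mtx" (3x3 intrinsics, pixels), "camera_from_world" (4x4, takes a point from world to camera coordinates). Camera axes: x right, y up, looking along -z (the intrinsics and any distortion apply to the point x, -y, -z); pixel columns grow to the right and rows downward; lengths in mm; the calibration is good to about 2 mm. A picture is of the moment at which its call begins: read the wrist's pose just before it. get_calibration takes no time and is no camera call; for the wrist camera it gives the pose at the moment of the call.
- env.job_done(): hands the job in, once; it reports no verdict.
The state is a dict: "time_s": time; "qpos": joint angles; "qvel": joint speeds; "effort": joint torques, N m; "ee_pos": TCP position; "ee_rot": TCP orientation; "force": force on the tool from outside, world axes, zero at the start; "torque": the same for the moment, N m; "gripper_width": finger opening in mm.
Only numpy, scipy, OpenCV 4.12 (cv2) and the standard library are available. Lean on these libraries where they do the work, as an engineer would, in place of code of your own. Each camera call takes 0.05 s, during which the arm holds its last target.

## Task

Set the carving cradle's slide for the next cut: by the handle, turn the handwheel clockwise, past the brass pointer, until you feel the slide come up against its cork-faced stop, without forcing it. Then turn back anticlockwise and stop with the handle in line with the pointer, coming onto it only from that side so that the slack in the screw stays taken up, and let go. Leave the tools and wood lying around undisturbed.

Things in the scene. Friction and masses are not known exactly. Their poses are not given: they have to be found in the camera images.
- cradle: Carving cradle, fixed to the table, its place and yaw different each time: wooden baseboard 190 x 510 mm, 18 mm thick, with a grey 85 mm square gearbox (top at 80 mm). Origin on the table under the handwheel's axis; y points along the cradle from the gearbox to the slide and its stop. The board reaches 100 mm to -y, 410 mm to +y, 95 mm to either side.
- wheel_axis (a point): Centre of the level dark-steel handwheel on top of the gearbox: 156 mm over the rim, three spokes, upright axis, rim 98 to 110 mm above the table. This point is on the axis at mid thickness, 104 mm up; axes as the cradle's, z up. From the start it can turn clockwise (seen from above) by up to 390 degrees. Let go under load, it springs back about 2 degrees, then stays.
- handle_mid (a point): Upright wooden revolving handle on the wheel, 24 mm thick where held (26 mm at both ends), from 111 to 171 mm above the table, its axis 58 mm from the wheel's. This point: on its axis, 149 mm up. It spins freely on its pin, so a gripper may keep its yaw round the circle. Slack turns at under 2 N at the handle; driving the slide takes 2 to 5 N.
- mark (a point): Brass pointer arm, 14 mm wide, from under the wheel out past its rim to an upturned, scribed tip 91 to 125 mm from the axis, 84 to 108 mm up. Fixed during the job, its angle differs each time. This point is over its centre line, 58 mm from the axis, 152 mm up: the handle's axis stands here on the mark. From the start the handle reaches it after 45 to 105 degrees clockwise.
- lug (a point): Slide: dark steel plate 105 x 165 mm carrying a clamped carved baluster 130 mm long, moving along the cradle's y. This point is at its end nearer the gearbox, in the middle of a 10 mm thick lug between the two brass jaws of the nut; axes as the cradle's. The jaws leave 6 mm of play, which is 90 degrees of wheel; the slide starts anywhere in it.
- nut_mid (a point): Midway between the two brass jaws of the nut on the screw. One clockwise turn of the wheel carries the nut 24 mm along the cradle's +y, away from the gearbox. Along that axis this point is 3 mm beyond lug when the nut pushes the slide away from the gearbox, and 3 mm short of it when it draws the slide back with all slack taken up.
- nose: Steel pin on the slide's far end, 16 mm thick, 18 mm long along +y from its origin. Driven clockwise it meets a cork-faced stop block whose place differs and is not measured (120 to 290 degrees of wheel past the pointer). On the cork the push at the handle rises about 0.4 N per mm of handle travel above the driving push; past some 11 N in all (140 N on the cork) it is bruised.
- gouge_a: Carving gouge, 217 mm long, loose on the table; a bystander, to be left alone.
- gouge_b: Carving gouge, 197 mm long, loose on the table; a bystander, to be left alone.
- offcut: Wooden offcut 90 x 45 x 40 mm; a bystander, to be left alone.
- wax_tin: Steel tin, 70 mm across, 45 mm tall; a bystander, to be left alone.
- sand_block: Cork sanding block 70 x 35 x 25 mm, on the cradle's baseboard; a bystander, to be left alone.
- marking_rule: Flat wooden rule 150 x 18 x 6 mm, on the cradle's baseboard; a bystander, to be left alone.

How it is judged (in metres and radians):
On the way, in this order (a step that is already met when the one before it is completed fails the run):
1. past the pointer, the slide is brought up against its stop (nose on the cork with more than 25 N) (contact force between nose and anything else above 25 N), for 0.1 s.
2. turned back anticlockwise until the nut has crossed its slack and draws the slide back (y of nut_mid in the frame of lug below -0.0024 m), for 0.1 s.
At the end, for the whole second after the job is handed in: The handle's axis stands within 8 mm of the pointer's line point (about 8 degrees of the wheel), the nut bears on the slide from the drawing-back side (no more than 0.6 mm of its 6 mm slack left), and the slide is at rest (horizontal distance between handle_mid and mark below 0.008 m and y of nut_mid in the frame of lug below -0.0024 m and linear speed of nose below 0.002 m/s); the robot touches nothing.
It fails at once if the stop's cork is bruised: the slide is forced onto it with more than 140 N (about 11 N at the handle) (contact force between nose and anything else above 140 N).
It fails at once if a bystander is pushed more than 30 mm (distance of any of gouge_a, gouge_b, offcut, wax_tin, sand_block, marking_rule from where it was at the start of the episode above 0.03 m).
It also fails if it takes over 67 s, if anything falls off the work surface, if the arm or the gripper's body presses on something with over 40 N, if the wrist force passes 120 N, or if a joint passes its speed limit or range.

## Working session

There is one attempt and no reset: what is moved stays moved. The work goes in short steps, Python scripts to look and compute and a tool call to move; the robot and the scene stay as the last step left them, time stands still between calls to the robot, and variables do not carry over. Pictures are saved under pics/ and viewed, and the job is handed in when it is done.

Besides the shell and the picture viewer there is one more tool, called after "Call:" in YAML: its name, and indented under it one key for each argument. send_rows: Moves the arm, as the interface text tells. Its arguments: {"type":"object","properties":{"commands":{"type":"array","items":{"type":"array","items":{"type":"array","items":{"type":"number","minimum":-1,"maximum":1}}}},"jaw":{"type":"number"},"force":{"type":"number"}},"required":["commands"]}

```bash
ls; mkdir -p pics; python3 - <<'E'
from workcell import env
import cv2,numpy as np
print(env.state())
for n in("top","side","wrist"):
    p,d=env.grab_frame(n); cv2.imwrite(f"pics/{n}0.png",p[:,:,::-1]); np.savez(f"{n}0.npz",p=p,d=d,**env.get_calibration(n))
    c=env.get_calibration(n); print(n,c['mtx'].tolist(),np.round(c['camera_from_world'],3).tolist(),c.keys())
E
```

```text
pics
{'time_s': 0.0, 'qpos': array([-7.55167260e+01,  1.83517497e+01,  8.97055657e+01, -3.43424645e-04,
        7.20412519e+01, -1.14587972e+00]), 'qvel': array([ 0.05493158, -0.05623871, -0.07619475,  0.09506561, -0.00916884,
        0.04508152]), 'effort': array([-2.03533804e-03, -4.12465346e+01, -2.31982273e+01,  7.24877045e-02,
        4.59049700e-02, -1.47142277e-04]), 'ee_pos': array([ 154.7888535 , -553.27125355,  213.1248605 ]), 'ee_rot': array([179.04391519,  89.90143211, 104.6731751 ]), 'force': array([ 0.33968767,  0.27894284, -0.29134082]), 'torque': array([-0.00733759,  0.04407774, -0.01158447]), 'gripper_width': 91.0045057148803}
top [[408.66607676432386, 0.0, 317.92921677390876], [0.0, 408.66607676432386, 199.4926567651324], [0.0, 0.0, 1.0]] [[0.025, -1.0, -0.006, -13.999], [0.983, 0.023, 0.184, -498.341], [-0.184, -0.011, 0.983, -1130.049], [0.0, 0.0, 0.0, 1.0]] dict_keys(['mtx', 'camera_from_world'])
side [[472.86356344903203, 0.0, 315.0177121367535], [0.0, 472.86356344903203, 202.03048574157444], [0.0, 0.0, 1.0]] [[-0.968, -0.251, -0.016, 470.098], [0.149, -0.621, 0.769, -177.117], [-0.203, 0.742, 0.639, -1217.874], [0.0, 0.0, 0.0, 1.0]] dict_keys(['mtx', 'camera_from_world'])
wrist [[358.9829485151909, 0.0, 326.6121816422048], [0.0, 358.9829485151909, 204.15012441564505], [0.0, 0.0, 1.0]] [[0.269, -0.963, -0.001, -573.467], [0.925, 0.259, -0.28, 29.869], [0.27, 0.075, 0.96, -389.514], [0.0, 0.0, 0.0, 1.0]] dict_keys(['mtx', 'camera_from_world'])
```

View pics/top0.png

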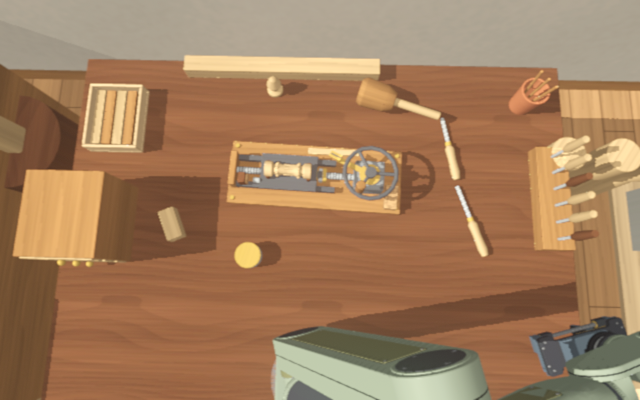

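View pics/side0.png

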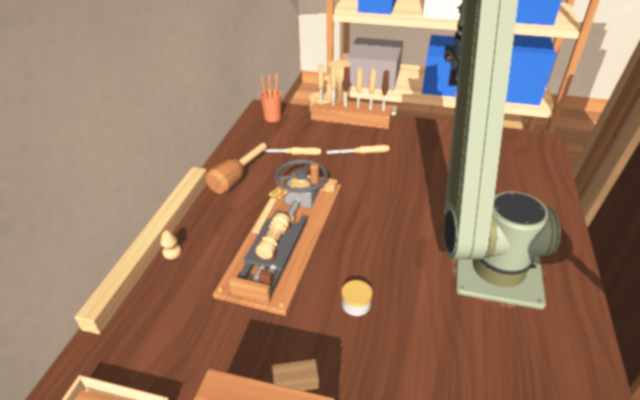

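The top view shows the wheel at about (370,173), with the cradle running left to a stop near (235,180). The side view shows the wheel at about (302,176), with the upright handle at about (314,172). I'll zoom in on both.

```bash
python3 - <<'E'
import cv2,numpy as np
a=cv2.imread("pics/top0.png")[125:225,300:440]; b=cv2.imread("pics/side0.png")[140:220,250:360]
cv2.imwrite("pics/zt.png",cv2.resize(a,None,fx=5.5,fy=5.5,interpolation=2)); cv2.imwrite("pics/zs.png",cv2.resize(b,None,fx=7,fy=7,interpolation=2))
E
```

```text
(no output)
```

View pics/zt.png

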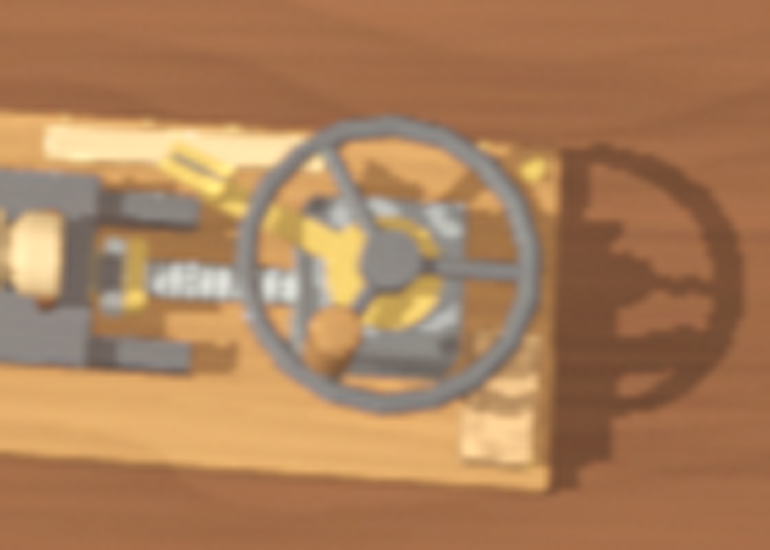

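View pics/zs.png

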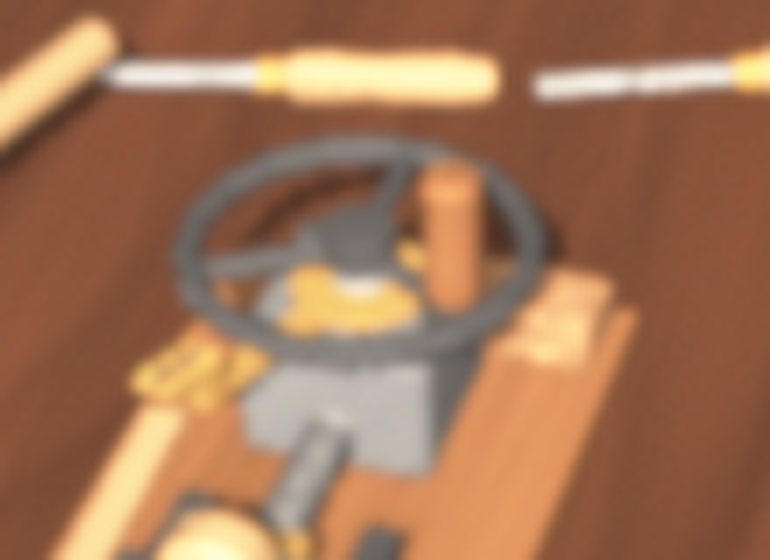

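View pics/wrist0.png

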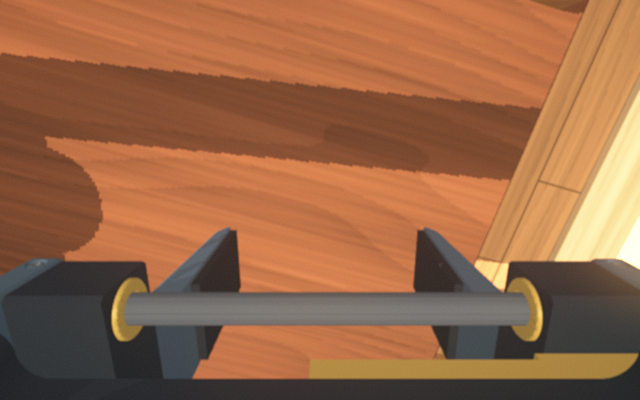

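```bash
cat > h.py <<'E'
import numpy as np,cv2
def cast(c,uv,z):
    K=c['mtx'];T=c['camera_from_world'];R=T[:3,:3];C=-R.T@T[:3,3]
    q=np.linalg.inv(K)@np.array([uv[0],uv[1],1.]); d=R.T@np.array([q[0],-q[1],-q[2]])
    return C+d*(z-C[2])/d[2]
def proj(c,P):
    T=c['camera_from_world'];p=T[:3,:3]@np.asarray(P,float)+T[:3,3];q=c['mtx']@np.array([p[0],-p[1],-p[2]]);return q[:2]/q[2]
E
python3 - <<'E'
from h import *
t=np.load('top0.npz');s=np.load('side0.npz')
print('camtop',-t['camera_from_world'][:3,:3].T@t['camera_from_world'][:3,3])
zt=lambda x,y:(300+x/5.5,125+y/5.5); zs=lambda x,y:(250+x/7,140+y/7)
W=(cast(t,zt(390,264),104));print('wheel top',W, 'side',cast(s,zs(360,248),104))
print('handle top',cast(t,zt(333,333),165),'side',cast(s,zs(452,178),171))
print('tip top',cast(t,zt(195,162),106), 'inner',cast(t,zt(240,198),88),'side tip',cast(s,zs(160,370),106))
for nm,z,pts in(('board',18,[(0,112),(548,150),(548,490),(0,455)]),):
  for p in pts: print(nm,cast(t,zt(*p),z))
# depth check
print(t['d'][173,371], s['d'][165,315])
E
```

```text
camtop [ 282.34578417  -14.4942438  1202.34047324]
wheel top [ 565.70032865 -147.22086869  104.        ] side [ 562.76835325 -145.92346409  104.        ]
handle top [ 515.77357932 -112.99082117  165.        ] side [ 513.2817239  -111.86266126  171.        ]
tip top [616.12474673 -48.25674209 106.        ] inner [602.94122141 -72.21866811  88.        ] side tip [616.95640029 -46.97427319 106.        ]
board [669.02290855  56.68404558  18.        ]
board [ 654.1507688  -243.92360324   18.        ]
board [ 466.01153293 -241.66914589   18.        ]
board [477.95717356  50.410921    18.        ]
1117.632 1303.927
```

```bash
cat >> h.py <<'E'
from scipy.spatial.transform import Rotation as Ro
def tool(st): return Ro.from_euler('xyz',st['ee_rot'],degrees=True).as_matrix()
E
python3 - <<'E'
from h import *
from workcell import env
st=env.state();R=tool(st);print(np.round(R,3))
w=np.load('wrist0.npz');T=w['camera_from_world'];C=-T[:3,:3].T@T[:3,3]
print('cam off in tool',R.T@(C-st['ee_pos']),'view dir tool',R.T@(-T[2,:3]),'up',R.T@T[1,:3])
def rows(target,yawd):
    # yaw rotation about world z by yawd, tool made vertical
    Rt=Ro.from_euler('z',yawd,degrees=True).as_matrix()@R
    x=np.array([0,0,-1.]);y=Rt[:,1]-Rt[:,1]@x*x;y/=np.linalg.norm(y);Rt=np.c_[x,y,np.cross(x,y)]
    print('shift',R.T@(np.array(target)-st['ee_pos'])/100,'rot',Ro.from_matrix(R.T@Rt).as_rotvec()/(2*np.pi))
    print(np.round(Rt,3))
    return Rt
for tgt in ([490,-130,300],):
    Rt=rows(tgt,62)
    off=R.T@(C-st['ee_pos']);print('cam at',np.array(tgt)+Rt@off,'look',Rt@R.T@(-T[2,:3]))
E
```

```text
[[-0.     0.963  0.269]
 [ 0.001  0.269 -0.963]
 [-1.     0.    -0.001]]
cam off in tool [-168.58470562   80.24660411   -1.12364854] view dir tool [ 9.59999869e-01 -2.79999905e-01  5.51205088e-04] up [2.79999752e-01 9.60000012e-01 3.39016543e-04]
shift [-0.8623819   4.36831258 -3.17549511] rot [-1.72222193e-01 -1.79076179e-04 -1.16616901e-04]
[[ 0.     0.214  0.977]
 [ 0.     0.977 -0.214]
 [-1.     0.     0.   ]]
cam at [506.09513244 -51.37604201 468.58470562] look [-0.05945106 -0.27361619 -0.95999987]
```

Call:
send_rows:
  commands:
    - [[-0.05, 0.48, -0.24, 0, 0, 0], [-0.1, 0.96, -0.475, 0, 0, 0]]

```text
time_s: 0.4
ee_pos: [235.0, -481.3, 223.5]
ee_rot: [171.6, 89.9, 97.1]
force: [1.3, 0.1, -0.5]
gripper_width: 91.4
```

Call:
send_rows:
  commands:
    - [[-0.05, 0.48, -0.24, 0, 0, 0], [-0.1, 0.96, -0.475, 0, 0, 0]]

```text
time_s: 0.65
ee_pos: [315.2, -409.2, 233.9]
ee_rot: [-169.5, 90.0, 116.1]
force: [0.4, 0.9, 0.1]
gripper_width: 91.1
```

Call:
send_rows:
  commands:
    - [[-0.05, 0.48, -0.24, 0, 0, 0], [-0.1, 0.96, -0.475, 0, 0, 0]]

```text
time_s: 0.9
ee_pos: [394.9, -337.5, 244.0]
ee_rot: [-72.8, 90.0, -147.2]
force: [-0.4, -0.3, 0.2]
gripper_width: 91.3
```

Call:
send_rows:
  commands:
    - [[-0.05, 0.48, -0.24, 0, 0, 0], [-0.1, 0.96, -0.475, 0, 0, 0]]

```text
time_s: 1.15
ee_pos: [474.6, -265.9, 253.9]
ee_rot: [-83.1, 90.0, -157.4]
force: [0.5, -1.1, 0.0]
gripper_width: 90.8
```

Call:
send_rows:
  commands:
    - [[-0.05, 0.48, -0.24, -0.028, 0, 0], [-0.1, 0.96, -0.475, -0.057, 0, 0], [-0.1, 0.96, -0.475, -0.085, 0, 0], [-0.1, 0.96, -0.475, -0.114, 0, 0], [-0.1, 0.96, -0.475, -0.143, 0, 0], [-0.1, 0.96, -0.475, -0.172, 0, 0], [-0.1, 0.96, -0.475, -0.172, 0, 0], [-0.1, 0.96, -0.475, -0.172, 0, 0]]

```text
time_s: 2.15
ee_pos: [553.1, -195.7, 263.8]
ee_rot: [-172.7, 90.0, 174.7]
force: [0.1, 0.7, 0.1]
gripper_width: 91.2
```

```bash
python3 - <<'E'
from workcell import env
import cv2,numpy as np
st=env.state();print(st)
c=env.get_calibration("wrist");p,d=env.grab_frame("wrist"); cv2.imwrite("pics/w1.png",p[:,:,::-1]); np.savez("w1.npz",p=p,d=d,**c)
E
```

```text
{'time_s': 2.15, 'qpos': array([-2.06056329e+01,  1.79193403e+01,  8.30324156e+01, -4.98091137e-03,
        7.90661427e+01, -8.00602078e+00]), 'qvel': array([-0.08072587, -0.04779704, -0.16258625, -0.05035709, -0.05103297,
       -0.589868  ]), 'effort': array([ 1.46832922e-02, -4.17637038e+01, -2.41343004e+01,  7.08695711e-02,
        4.87641944e-02,  6.23477827e-03]), 'ee_pos': array([ 553.10629911, -195.70566321,  263.76645752]), 'ee_rot': array([-172.72489036,   89.98144528,  174.67644306]), 'force': array([0.09244401, 0.73277538, 0.11738083]), 'torque': array([-0.05302122, -0.12931738, -0.02397298]), 'gripper_width': 91.16046630993424}
```

View pics/w1.png

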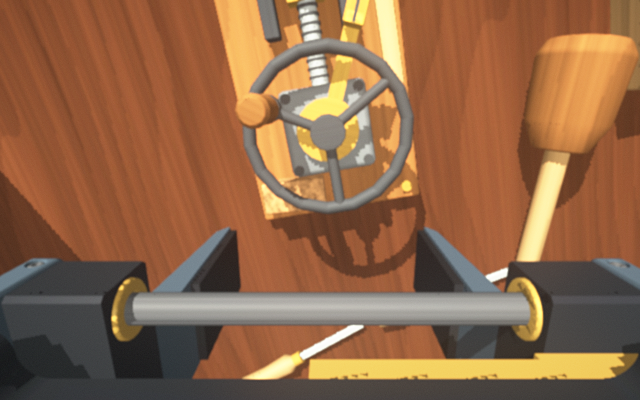

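The wrist view shows the wheel rim centred near (328,126), the handle at about (257,109), and the pointer tip at about (354,12). I'll fit the rim and zoom in on the handle and pointer.

```bash
python3 - <<'E'
from h import *
w=np.load('w1.npz');p=w['p'];d=w['d']
hsv=cv2.cvtColor(p,cv2.COLOR_RGB2HSV)
yy,xx=np.mgrid[:400,:640];r=np.hypot(xx-328,yy-125)
m=((hsv[...,1]<70)&(hsv[...,2]<150)&(r>70)&(r<92)&(yy<216)).astype(np.uint8)
ys,xs=np.nonzero(m);el=cv2.fitEllipse(np.c_[xs,ys].astype(np.float32));print(el,len(xs))
# world points via ray onto rim top plane 110, circle fit
P=np.array([cast(w,(x,y),107) for x,y in zip(xs,ys)])[:,:2]
for _ in range(4):
    A=np.c_[2*P,np.ones(len(P))];s=np.linalg.lstsq(A,(P**2).sum(1),rcond=None)[0];c=s[:2];R=np.sqrt(s[2]+c@c);e=np.hypot(*(P-c).T)-R;P=P[abs(e)<8]
print('circle',c,R,len(P))
im=cv2.resize(p[0:220,220:430,::-1],None,fx=2.7,fy=2.7,interpolation=2)
cv2.imwrite("pics/w1z.png",im)
cv2.imwrite("pics/w1t.png",cv2.resize(p[0:80,310:400,::-1],None,fx=7,fy=7,interpolation=2))
E
```

```text
((327.5182189941406, 126.71578979492188), (159.0793914794922, 161.04931640625), 11.772765159606934) 4786
circle [ 565.78539827 -144.41694302] 70.39215184146317 4748
```

View pics/w1z.png

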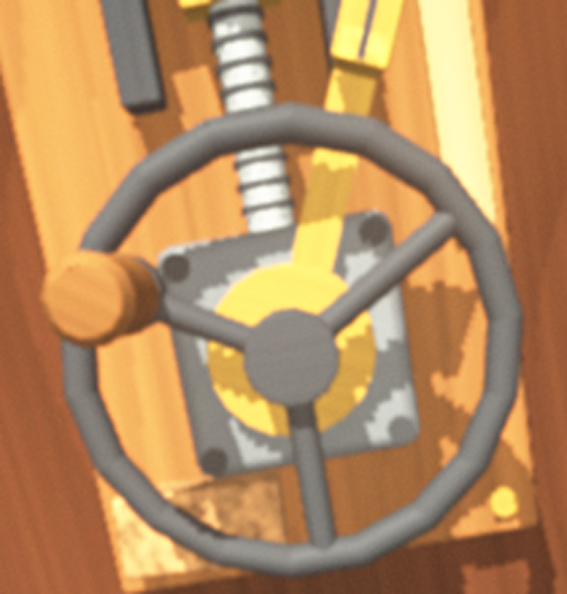

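View pics/w1t.png

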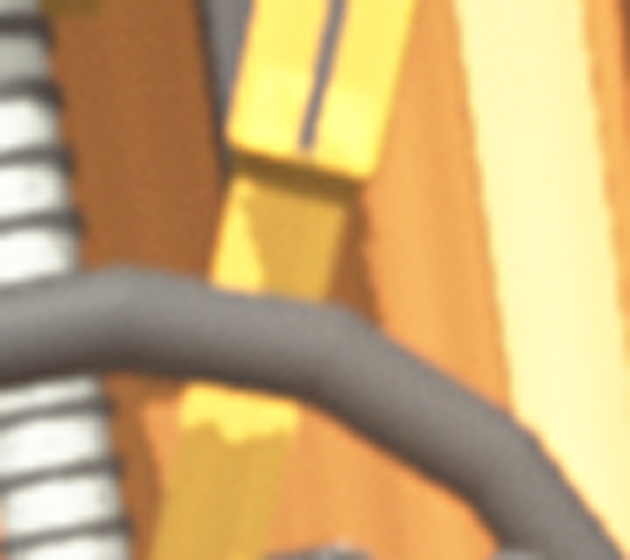

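```bash
python3 - <<'E'
from h import *
w=np.load('w1.npz')
c=np.array([565.8,-144.4])
H=cast(w,(251.5,110),171)[:2];print('handle',H,np.hypot(*(H-c)),np.degrees(np.arctan2(*(H-c)[::-1])))
for uv,z in(((358.6,0),108),((353.9,21.4),108),((344.4,59.3),86)):
    Q=cast(w,uv,z)[:2];print(Q,np.hypot(*(Q-c)),np.degrees(np.arctan2(*(Q-c)[::-1])))
st=[553.1,-195.7]
E
```

```text
handle [ 517.82461426 -112.51279565] 57.60582816380623 146.38969897749982
[613.04384487 -47.57666225] 107.73457945960145 63.990464997797716
[606.24782258 -62.10899349] 91.69425338955739 63.824877837900395
[594.19735314 -86.83061082] 64.1922443583562 63.74417848194138
```

```bash
cat >> h.py <<'E'
def to(st,t): return np.round(tool(st).T@(np.array(t,float)-st['ee_pos'])/100,4)
E
python3 - <<'E'
from h import *
from workcell import env
st=env.state();print(st['time_s'],np.round(tool(st),4),to(st,[517.5,-112.3,200]))
E
```

```text
2.2 [[-3.000e-04  2.176e-01  9.760e-01]
 [ 0.000e+00  9.760e-01 -2.176e-01]
 [-1.000e+00 -0.000e+00 -3.000e-04]] [ 0.6382  0.7367 -0.529 ]
```

Call:
send_rows:
  commands:
    - [[0, 0.37, -0.265, 0, 0, 0], [0, 0.737, -0.53, 0, 0, 0], [0.3, 0.737, -0.53, 0, 0, 0], [0.64, 0.737, -0.53, 0, 0, 0]]

```text
time_s: 2.7
ee_pos: [517.6, -111.9, 200.1]
ee_rot: [-3.9, 89.8, -16.4]
force: [0.0, 0.2, -0.2]
gripper_width: 91.3
```

Call:
send_rows:
  commands:
    - [[0.35, 0, 0, 0, 0, 0], [0.7, 0, 0, 0, 0, 0], [0.7, 0, 0, 0, 0, 0], [0.7, 0, 0, 0, 0, 0], [0.7, 0, 0, 0, 0, 0]]

```text
time_s: 3.32
ee_pos: [518.5, -112.6, 131.7]
ee_rot: [-2.1, 89.8, -14.5]
force: [-1.5, -0.3, 1.2]
gripper_width: 91.0
```

```bash
python3 - <<'E'
from h import *
from workcell import env
st=env.state();print(st['time_s'],st['ee_pos'],st['force'],to(st,[517.5,-112.3,130]))
c=env.get_calibration("wrist");p,d=env.grab_frame("wrist"); cv2.imwrite("pics/w2.png",p[:,:,::-1])
p,d=env.grab_frame("side"); cv2.imwrite("pics/s2.png",cv2.resize(p[100:240,230:400,::-1],None,fx=4.2,fy=4.2,interpolation=2))
E
```

```text
3.325 [ 518.49807602 -112.63534086  131.6700317 ] [-1.50734693 -0.28805922  1.23565593] [ 0.0167  0.0011 -0.0105]
```

View pics/w2.png

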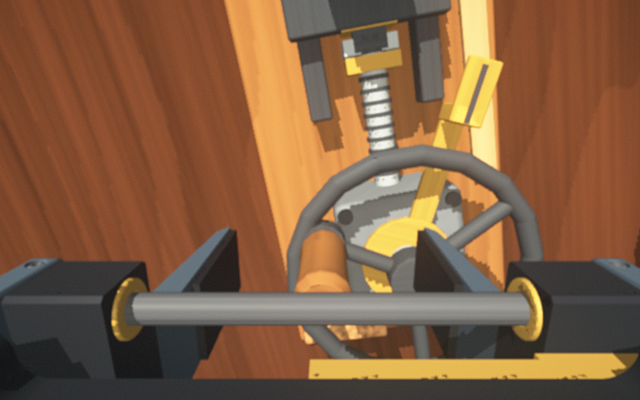

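View pics/s2.png

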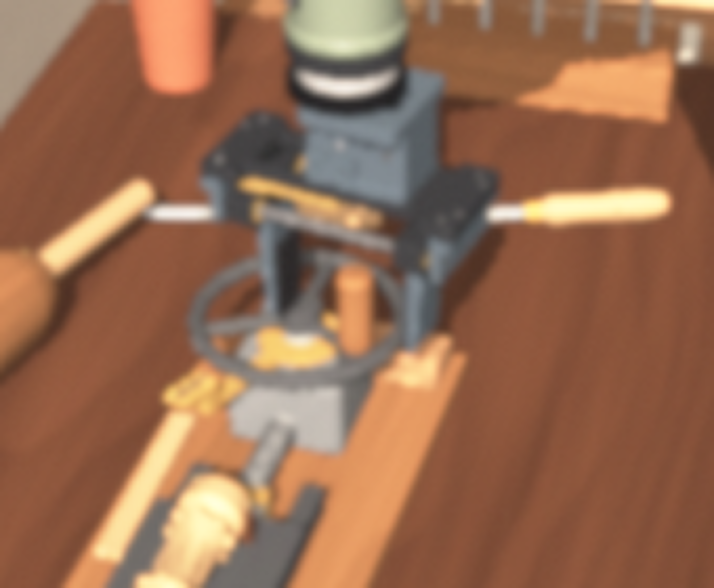

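The handle sits centred between the fingers. At wrist (324,265) it's close to the jaw midline at 326, and the side view agrees. Closing now.

Call:
send_rows:
  commands:
    - [[0, 0, 0, 0, 0, 0], [0, 0, 0, 0, 0, 0], [0, 0, 0, 0, 0, 0], [0, 0, 0, 0, 0, 0], [0, 0, 0, 0, 0, 0], [0, 0, 0, 0, 0, 0]]
  jaw: 1
  force: 25

```text
time_s: 4.18
ee_pos: [517.3, -112.3, 129.9]
ee_rot: [-97.4, 90.0, -109.8]
force: [0.3, -0.2, 0.6]
gripper_width: 34.2
```

Call:
send_rows:
  commands:
    - [[0, 0, 0, 0, 0, 0], [0, 0, 0, 0, 0, 0], [0, 0, 0, 0, 0, 0]]

```text
time_s: 4.55
ee_pos: [516.7, -112.2, 129.9]
ee_rot: [179.1, 89.9, 166.7]
force: [-2.3, 0.3, 1.7]
gripper_width: 23.3
```

```bash
cat > plan.py <<'E'
# usage: plan(angles(deg world), start angle) -> rows in tool axes
from h import *
def rows(a0,angs,c=(565.8,-144.4),r=58.,yaz=77.43):
    f=lambda a:np.array(c)+r*np.array([np.cos(np.radians(a)),np.sin(np.radians(a))])
    y=np.array([np.cos(np.radians(yaz)),np.sin(np.radians(yaz))]);z=np.array([y[1],-y[0]])
    out=[]
    for a in angs:
        d=f(a)-f(a0); out.append([0,float(round(d@y/100,3)),float(round(d@z/100,3)),0,0,0])
    return out
E
python3 - <<'E'
from plan import *
from workcell import env
st=env.state();print(st['time_s'],st['ee_pos'],st['force'],st['torque'],st['gripper_width'],tool(st))
print(rows(146.4,[146.4-8*k for k in range(1,9)]))
E
```

```text
4.55 [ 516.74043568 -112.15278904  129.89875472] [-2.31553257  0.26432587  1.67839828] [ 0.12628956  0.26411734 -0.03361911] 23.28980829789669 [[-1.19500373e-03  2.15597978e-01  9.76481482e-01]
 [ 2.83276725e-04  9.76482213e-01 -2.15597793e-01]
 [-9.99999246e-01  1.89743099e-05 -1.22797377e-03]]
[[0, 0.073, 0.034, 0, 0, 0], [0, 0.141, 0.078, 0, 0, 0], [0, 0.202, 0.131, 0, 0, 0], [0, 0.255, 0.193, 0, 0, 0], [0, 0.299, 0.26, 0, 0, 0], [0, 0.333, 0.334, 0, 0, 0], [0, 0.357, 0.411, 0, 0, 0], [0, 0.37, 0.491, 0, 0, 0]]
```

Call:
send_rows:
  commands:
    - [[0, 0.073, 0.034, 0, 0, 0], [0, 0.141, 0.078, 0, 0, 0], [0, 0.202, 0.131, 0, 0, 0], [0, 0.255, 0.193, 0, 0, 0], [0, 0.299, 0.26, 0, 0, 0], [0, 0.333, 0.334, 0, 0, 0], [0, 0.357, 0.411, 0, 0, 0], [0, 0.37, 0.491, 0, 0, 0]]

```text
time_s: 5.55
ee_pos: [572.9, -86.0, 129.9]
ee_rot: [175.5, 89.9, 163.1]
force: [-5.3, 1.6, 4.7]
gripper_width: 23.9
```

```bash
cat >> plan.py <<'E'
def rt(st,a,c=(565.8,-144.4)):
    P=st['ee_pos'][:2]-np.array(c);u=P/np.hypot(*P);t=np.array([u[1],-u[0]])
    F=st['force'][:2];print('t',round(st['time_s'],2),'meas r,ang',np.round([np.hypot(*P),np.degrees(np.arctan2(P[1],P[0]))],2),'cmd',a,'F out',round(F@u,2),'F cw',round(F@t,2),'Fz',st['force'][2],'w',st['gripper_width'])
E
python3 - <<'E'
from plan import *
from workcell import env
rt(env.state(),82.4)
print(rows(82.4,[82.4-8*k for k in range(1,13)]))
E
```

```text
t 5.55 meas r,ang [58.86 83.03] cmd 82.4 F out 0.99 F cw -5.45 Fz 4.726894112755388 w 23.859032466689975
[[0, 0.001, 0.081, 0, 0, 0], [0, -0.009, 0.161, 0, 0, 0], [0, -0.03, 0.239, 0, 0, 0], [0, -0.061, 0.314, 0, 0, 0], [0, -0.103, 0.383, 0, 0, 0], [0, -0.154, 0.446, 0, 0, 0], [0, -0.213, 0.501, 0, 0, 0], [0, -0.279, 0.548, 0, 0, 0], [0, -0.351, 0.584, 0, 0, 0], [0, -0.428, 0.611, 0, 0, 0], [0, -0.507, 0.626, 0, 0, 0], [0, -0.588, 0.63, 0, 0, 0]]
```

Call:
send_rows:
  commands:
    - [[0, 0.001, 0.081, 0, 0, 0], [0, -0.009, 0.161, 0, 0, 0], [0, -0.03, 0.239, 0, 0, 0], [0, -0.061, 0.314, 0, 0, 0], [0, -0.103, 0.383, 0, 0, 0], [0, -0.154, 0.446, 0, 0, 0], [0, -0.213, 0.501, 0, 0, 0], [0, -0.279, 0.548, 0, 0, 0], [0, -0.351, 0.584, 0, 0, 0], [0, -0.428, 0.611, 0, 0, 0], [0, -0.507, 0.626, 0, 0, 0], [0, -0.588, 0.63, 0, 0, 0]]

```text
time_s: 7.05
ee_pos: [622.3, -155.6, 129.9]
ee_rot: [112.9, 89.8, 100.4]
force: [-3.4, 6.6, 3.6]
gripper_width: 23.5
```

```bash
python3 - <<'E'
from plan import *
from workcell import env
rt(env.state(),-13.6)
print(rows(-13.6,[-13.6-8*k for k in range(1,5)]))
E
```

```text
t 7.05 meas r,ang [ 57.63 -11.25] cmd -13.6 F out -4.59 F cw -5.84 Fz 3.5835962417294267 w 23.492929756890412
[[0, -0.081, -0.007, 0, 0, 0], [0, -0.159, -0.025, 0, 0, 0], [0, -0.235, -0.054, 0, 0, 0], [0, -0.306, -0.094, 0, 0, 0]]
```

```bash
cat >> plan.py <<'E'
C1=(564.8,-144.2)
def rows2(p0,angs,c=C1,r=58.,yaz=77.43):
    p0=np.array(p0)
    y=np.array([np.cos(np.radians(yaz)),np.sin(np.radians(yaz))]);z=np.array([y[1],-y[0]])
    out=[]
    for a in angs:
        d=np.array(c)+r*np.array([np.cos(np.radians(a)),np.sin(np.radians(a))])-p0; out.append([0,float(round(d@y/100,3)),float(round(d@z/100,3)),0,0,0])
    return out
def pos(a,c=C1,r=58.): return np.array(c)+r*np.array([np.cos(np.radians(a)),np.sin(np.radians(a))])
E
python3 - <<'E'
from plan import *
print(rows2(pos(-13.6,(565.8,-144.4)),[-21.6,-29.6,-37.6,-45,-45]))
for a in range(-45,-231,-6): print(a,rows2(pos(a),[a-3,a-6]))
E
```

```text
[[0, -0.081, -0.017, 0, 0, 0], [0, -0.16, -0.036, 0, 0, 0], [0, -0.235, -0.065, 0, 0, 0], [0, -0.301, -0.101, 0, 0, 0], [0, -0.301, -0.101, 0, 0, 0]]
-45 [[0, -0.025, -0.017, 0, 0, 0], [0, -0.049, -0.035, 0, 0, 0]]
-51 [[0, -0.023, -0.019, 0, 0, 0], [0, -0.046, -0.04, 0, 0, 0]]
-57 [[0, -0.021, -0.022, 0, 0, 0], [0, -0.041, -0.045, 0, 0, 0]]
-63 [[0, -0.019, -0.024, 0, 0, 0], [0, -0.036, -0.049, 0, 0, 0]]
-69 [[0, -0.016, -0.026, 0, 0, 0], [0, -0.031, -0.052, 0, 0, 0]]
-75 [[0, -0.013, -0.027, 0, 0, 0], [0, -0.025, -0.055, 0, 0, 0]]
-81 [[0, -0.01, -0.029, 0, 0, 0], [0, -0.019, -0.058, 0, 0, 0]]
-87 [[0, -0.007, -0.029, 0, 0, 0], [0, -0.013, -0.059, 0, 0, 0]]
-93 [[0, -0.004, -0.03, 0, 0, 0], [0, -0.007, -0.06, 0, 0, 0]]
-99 [[0, -0.001, -0.03, 0, 0, 0], [0, -0.001, -0.061, 0, 0, 0]]
-105 [[0, 0.002, -0.03, 0, 0, 0], [0, 0.006, -0.06, 0, 0, 0]]
-111 [[0, 0.005, -0.03, 0, 0, 0], [0, 0.012, -0.06, 0, 0, 0]]
-117 [[0, 0.008, -0.029, 0, 0, 0], [0, 0.018, -0.058, 0, 0, 0]]
-123 [[0, 0.011, -0.028, 0, 0, 0], [0, 0.024, -0.056, 0, 0, 0]]
-129 [[0, 0.014, -0.027, 0, 0, 0], [0, 0.03, -0.053, 
[... 311 characters left out ...]
-0.031, 0, 0, 0]]
-165 [[0, 0.027, -0.013, 0, 0, 0], [0, 0.055, -0.025, 0, 0, 0]]
-171 [[0, 0.029, -0.01, 0, 0, 0], [0, 0.058, -0.019, 0, 0, 0]]
-177 [[0, 0.029, -0.007, 0, 0, 0], [0, 0.059, -0.013, 0, 0, 0]]
-183 [[0, 0.03, -0.004, 0, 0, 0], [0, 0.06, -0.007, 0, 0, 0]]
-189 [[0, 0.03, -0.001, 0, 0, 0], [0, 0.061, -0.001, 0, 0, 0]]
-195 [[0, 0.03, 0.002, 0, 0, 0], [0, 0.06, 0.006, 0, 0, 0]]
-201 [[0, 0.03, 0.005, 0, 0, 0], [0, 0.06, 0.012, 0, 0, 0]]
-207 [[0, 0.029, 0.008, 0, 0, 0], [0, 0.058, 0.018, 0, 0, 0]]
-213 [[0, 0.028, 0.011, 0, 0, 0], [0, 0.056, 0.024, 0, 0, 0]]
-219 [[0, 0.027, 0.014, 0, 0, 0], [0, 0.053, 0.03, 0, 0, 0]]
-225 [[0, 0.025, 0.017, 0, 0, 0], [0, 0.049, 0.035, 0, 0, 0]]
```

Call:
send_rows:
  commands:
    - [[0, -0.081, -0.017, 0, 0, 0], [0, -0.16, -0.036, 0, 0, 0], [0, -0.235, -0.065, 0, 0, 0], [0, -0.301, -0.101, 0, 0, 0], [0, -0.301, -0.101, 0, 0, 0]]

```text
time_s: 7.68
ee_pos: [607.2, -183.9, 129.9]
ee_rot: [43.4, 89.8, 31.0]
force: [0.4, 4.7, 0.5]
gripper_width: 23.3
```

```bash
python3 - <<'E'
from plan import *
from workcell import env
rt(env.state(),-45,C1)
c=env.get_calibration("side")
p,d=env.grab_frame("top"); cv2.imwrite("pics/t3.png",cv2.resize(p[125:225,215:415,::-1],None,fx=4,fy=4,interpolation=2))
rt(env.state(),-45,C1)
E
```

```text
t 7.67 meas r,ang [ 58.09 -43.11] cmd -45 F out -2.97 F cw -3.71 Fz 0.5066932283708017 w 23.33959765980323
t 7.72 meas r,ang [ 58.08 -43.11] cmd -45 F out -2.91 F cw -4.42 Fz 1.6937271144052537 w 23.651969129336937
```

View pics/t3.png

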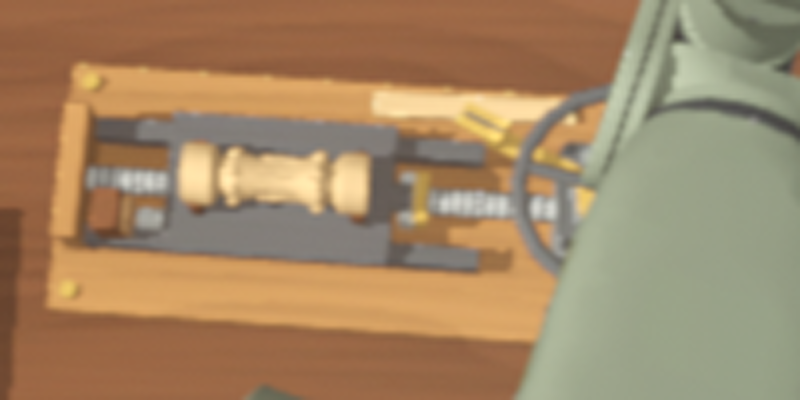

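```bash
python3 - <<'E'
from plan import *
print(rows2(pos(-45),[-51,-57,-63,-69,-75,-81,-81]))
print(rows2(pos(-81),[-87,-93,-99,-105,-105]))
E
python3 -c "
import cv2
a=cv2.imread('pics/t3.png')[150:260,50:210];cv2.imwrite('pics/t3z.png',cv2.resize(a,None,fx=5,fy=5,interpolation=2))"
```

```text
[[0, -0.049, -0.035, 0, 0, 0], [0, -0.095, -0.075, 0, 0, 0], [0, -0.136, -0.12, 0, 0, 0], [0, -0.172, -0.169, 0, 0, 0], [0, -0.203, -0.221, 0, 0, 0], [0, -0.228, -0.276, 0, 0, 0], [0, -0.228, -0.276, 0, 0, 0]]
[[0, -0.019, -0.058, 0, 0, 0], [0, -0.033, -0.117, 0, 0, 0], [0, -0.039, -0.177, 0, 0, 0], [0, -0.04, -0.238, 0, 0, 0], [0, -0.04, -0.238, 0, 0, 0]]
```

View pics/t3z.png

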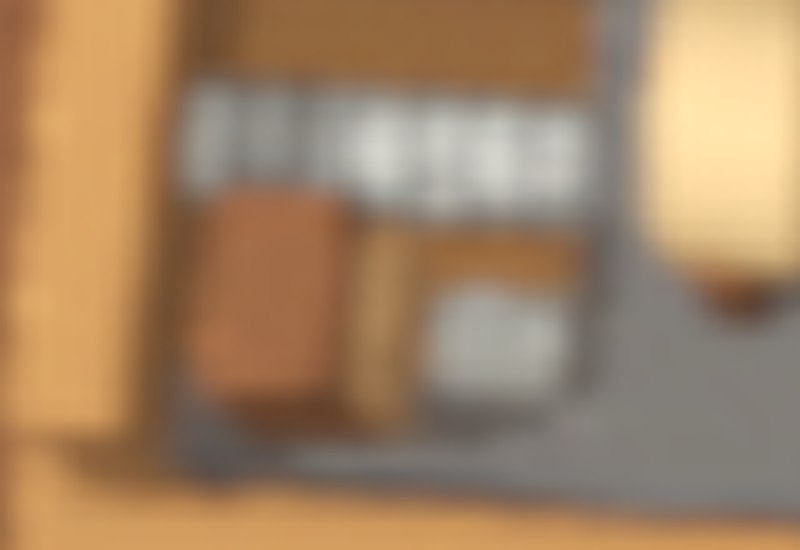

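The zoomed top view shows the nose (x 425–570) only about 2 mm from the cork face (ends at about 415), which is roughly 30° of wheel. I'll use small steps from here.

Call:
send_rows:
  commands:
    - [[0, -0.025, -0.017, 0, 0, 0], [0, -0.049, -0.035, 0, 0, 0], [0, -0.049, -0.035, 0, 0, 0]]

```text
time_s: 8.1
ee_pos: [602.8, -188.0, 130.0]
ee_rot: [35.2, 89.8, 22.7]
force: [1.2, 4.8, 0.7]
gripper_width: 23.6
```

```bash
python3 - <<'E'
from plan import *
from workcell import env
rt(env.state(),-51,C1)
E
```

```text
t 8.1 meas r,ang [ 57.99 -49.04] cmd -51 F out -2.89 F cw -4.04 Fz 0.6840239681627381 w 23.573595645901406
```

Call:
send_rows:
  commands:
    - [[0, -0.023, -0.019, 0, 0, 0], [0, -0.046, -0.04, 0, 0, 0], [0, -0.046, -0.04, 0, 0, 0]]

```text
time_s: 8.48
ee_pos: [598.0, -191.6, 130.0]
ee_rot: [34.0, 89.8, 21.5]
force: [1.6, 5.3, -0.2]
gripper_width: 23.3
```

```bash
python3 - <<'E'
from plan import *
from workcell import env
rt(env.state(),-57,C1)
E
```

```text
t 8.47 meas r,ang [ 57.87 -55.  ] cmd -57 F out -3.41 F cw -4.35 Fz -0.23899688632031924 w 23.298864899168848
```

Call:
send_rows:
  commands:
    - [[0, -0.021, -0.022, 0, 0, 0], [0, -0.041, -0.045, 0, 0, 0], [0, -0.041, -0.045, 0, 0, 0]]

```text
time_s: 8.85
ee_pos: [592.9, -194.7, 130.0]
ee_rot: [29.4, 89.8, 17.0]
force: [3.1, 4.8, -0.1]
gripper_width: 23.4
```

```bash
python3 - <<'E'
from plan import *
from workcell import env
rt(env.state(),-63,C1)
E
```

```text
t 8.85 meas r,ang [ 57.8 -60.9] cmd -63 F out -2.66 F cw -5.0 Fz -0.0592606828613752 w 23.397234617308072
```

Call:
send_rows:
  commands:
    - [[0, -0.019, -0.024, 0, 0, 0], [0, -0.036, -0.049, 0, 0, 0], [0, -0.036, -0.049, 0, 0, 0]]

```text
time_s: 9.22
ee_pos: [587.5, -197.2, 130.0]
ee_rot: [24.6, 89.8, 12.2]
force: [2.9, 5.4, -0.2]
gripper_width: 23.6
```

```bash
python3 - <<'E'
from plan import *
from workcell import env
rt(env.state(),-69,C1)
E
```

```text
t 9.22 meas r,ang [ 57.71 -66.81] cmd -69 F out -3.82 F cw -4.76 Fz -0.18342479421569083 w 23.60535353765112
```

Call:
send_rows:
  commands:
    - [[0, -0.016, -0.026, 0, 0, 0], [0, -0.031, -0.052, 0, 0, 0], [0, -0.031, -0.052, 0, 0, 0]]

```text
time_s: 9.6
ee_pos: [581.9, -199.2, 129.9]
ee_rot: [22.6, 89.8, 10.2]
force: [2.8, 5.8, -0.1]
gripper_width: 23.4
```

```bash
python3 - <<'E'
from plan import *
from workcell import env
rt(env.state(),-75,C1)
E
```

```text
t 9.6 meas r,ang [ 57.62 -72.72] cmd -75 F out -4.7 F cw -4.41 Fz -0.14452952415003223 w 23.36125976664627
```

Call:
send_rows:
  commands:
    - [[0, -0.013, -0.027, 0, 0, 0], [0, -0.023, -0.055, 0, 0, 0], [0, -0.023, -0.055, 0, 0, 0]]

```text
time_s: 9.98
ee_pos: [576.3, -200.6, 130.0]
ee_rot: [13.8, 89.7, 1.3]
force: [4.1, 4.2, -1.2]
gripper_width: 23.5
```

```bash
python3 - <<'E'
from plan import *
from workcell import env
rt(env.state(),-81,C1)
p,d=env.grab_frame("top"); cv2.imwrite("pics/t4.png",cv2.resize(p[160:195,225:265,::-1],None,fx=18,fy=16,interpolation=2))
E
```

```text
t 9.97 meas r,ang [ 57.54 -78.47] cmd -81 F out -3.3 F cw -4.87 Fz -1.2222631607759946 w 23.478575642229615
```

View pics/t4.png

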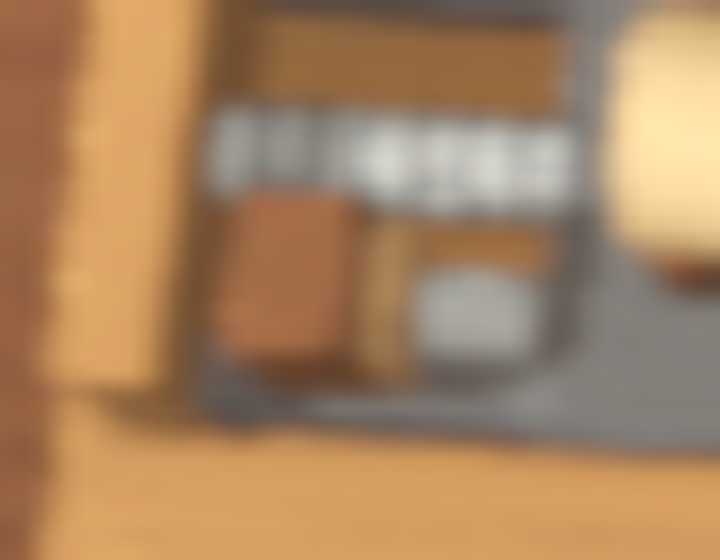

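The nose now looks nearly flush with the cork, and the lag has just jumped from 2.28 to 2.53°. I'll use 3° steps.

Call:
send_rows:
  commands:
    - [[0, -0.008, -0.029, 0, 0, 0], [0, -0.008, -0.029, 0, 0, 0], [0, -0.008, -0.029, 0, 0, 0]]

```text
time_s: 10.4
ee_pos: [573.5, -201.0, 129.9]
ee_rot: [7.1, 89.7, -5.3]
force: [4.0, 2.7, -1.7]
gripper_width: 23.4
```

```bash
python3 - <<'E'
from plan import *
from workcell import env
rt(env.state(),-84,C1)
E
```

```text
t 10.4 meas r,ang [ 57.47 -81.31] cmd -84 F out -2.11 F cw -4.38 Fz -1.7434227221269845 w 23.350126816952173
```

Call:
send_rows:
  commands:
    - [[0, -0.006, -0.03, 0, 0, 0], [0, -0.006, -0.03, 0, 0, 0], [0, -0.006, -0.03, 0, 0, 0]]

```text
time_s: 10.78
ee_pos: [570.6, -201.4, 130.0]
ee_rot: [-0.2, 89.7, -12.6]
force: [4.1, 2.5, -1.7]
gripper_width: 23.5
```

```bash
python3 - <<'E'
from plan import *
from workcell import env
rt(env.state(),-87,C1)
E
```

```text
t 10.78 meas r,ang [ 57.45 -84.24] cmd -87 F out -2.08 F cw -4.33 Fz -1.6664873929739763 w 23.52623984656694
```

Call:
send_rows:
  commands:
    - [[0, -0.005, -0.03, 0, 0, 0], [0, -0.005, -0.03, 0, 0, 0], [0, -0.005, -0.03, 0, 0, 0]]

```text
time_s: 11.15
ee_pos: [567.4, -201.5, 130.0]
ee_rot: [-5.8, 89.7, -18.2]
force: [5.2, 1.1, -3.3]
gripper_width: 23.5
```

```bash
python3 - <<'E'
from plan import *
from workcell import env
rt(env.state(),-90,C1)
E
```

```text
t 11.15 meas r,ang [ 57.36 -87.4 ] cmd -90 F out -0.91 F cw -5.21 Fz -3.2793231324049135 w 23.458868020142152
```

```bash
cat >> plan.py <<'E'
def avg(env,a,n=4):
    S=[]
    for _ in range(n):
        env.grab_frame("side");S.append(env.state())
    st=dict(S[-1]);
    for k in('force','ee_pos','torque'): st[k]=np.mean([s[k] for s in S],0)
    rt(st,a,C1); print('torque',np.round(st['torque'],3),'F',np.round(st['force'],2))
E
python3 - <<'E'
from plan import *
from workcell import env
avg(env,-90)
E
```

```text
t 11.35 meas r,ang [ 57.36 -87.39] cmd -90 F out -1.37 F cw -4.93 Fz -2.4072564534715486 w 23.631003319723387
torque [ 0.319 -0.841  0.008] F [ 4.86  1.6  -2.41]
```

Call:
send_rows:
  commands:
    - [[0, -0.003, -0.03, 0, 0, 0], [0, -0.003, -0.03, 0, 0, 0]]

```text
time_s: 11.6
ee_pos: [564.1, -201.5, 130.0]
ee_rot: [-13.0, 89.7, -25.4]
force: [4.4, 0.3, -1.7]
gripper_width: 23.5
```

```bash
python3 - <<'E'
from plan import *
from workcell import env
avg(env,-93)
E
```

```text
t 11.8 meas r,ang [ 57.29 -90.66] cmd -93 F out -0.39 F cw -5.76 Fz -2.613547969667361 w 23.634349724441428
torque [ 0.081 -0.916  0.014] F [ 5.77  0.32 -2.61]
```

Call:
send_rows:
  commands:
    - [[0, -0.001, -0.03, 0, 0, 0], [0, -0.001, -0.03, 0, 0, 0]]

```text
time_s: 12.05
ee_pos: [560.8, -201.3, 130.0]
ee_rot: [-22.9, 89.7, -35.3]
force: [4.5, -1.2, -3.5]
gripper_width: 23.5
```

```bash
python3 - <<'E'
from plan import *
from workcell import env
avg(env,-96)
E
```

```text
t 12.25 meas r,ang [ 57.23 -94.02] cmd -96 F out 1.0 F cw -5.29 Fz -3.0820518086006934 w 22.985087863095178
torque [-0.189 -0.881 -0.01 ] F [ 5.2  -1.36 -3.08]
```

Call:
send_rows:
  commands:
    - [[0, 0.001, -0.03, 0, 0, 0], [0, 0.001, -0.03, 0, 0, 0]]

```text
time_s: 12.5
ee_pos: [557.5, -200.9, 130.0]
ee_rot: [-33.8, 89.7, -46.2]
force: [4.5, -2.2, -2.9]
gripper_width: 23.6
```

```bash
python3 - <<'E'
from plan import *
from workcell import env
avg(env,-99)
p,d=env.grab_frame("top"); cv2.imwrite("pics/t5.png",cv2.resize(p[160:195,225:265,::-1],None,fx=18,fy=16,interpolation=2))
E
```

```text
t 12.7 meas r,ang [ 57.17 -97.28] cmd -99 F out 2.19 F cw -5.23 Fz -3.399290239888991 w 23.416773148007287
torque [-0.421 -0.827  0.005] F [ 4.91 -2.84 -3.4 ]
```

View pics/t5.png

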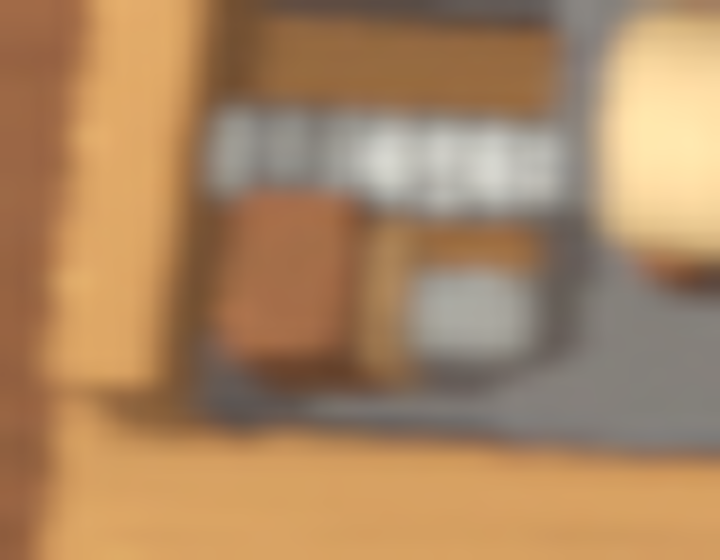

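Call:
send_rows:
  commands:
    - [[0, 0.0, -0.03, 0, 0, 0], [0, 0.0, -0.03, 0, 0, 0]]

```text
time_s: 13.0
ee_pos: [554.4, -200.3, 130.0]
ee_rot: [-38.0, 89.7, -50.4]
force: [4.2, -2.6, -3.2]
gripper_width: 23.4
```

```bash
python3 - <<'E'
from plan import *
from workcell import env
avg(env,-102)
E
```

```text
t 13.2 meas r,ang [  57.12 -100.49] cmd -102 F out 2.7 F cw -4.58 Fz -3.3193387807320804 w 23.626826500784155
torque [-0.521 -0.768  0.028] F [ 4.01 -3.49 -3.32]
```

Call:
send_rows:
  commands:
    - [[0, 0.002, -0.03, 0, 0, 0], [0, 0.002, -0.03, 0, 0, 0]]

```text
time_s: 13.45
ee_pos: [551.3, -199.7, 130.0]
ee_rot: [-44.4, 89.7, -56.9]
force: [3.7, -3.6, -3.1]
gripper_width: 23.4
```

```bash
python3 - <<'E'
from plan import *
from workcell import env
avg(env,-105)
E
```

```text
t 13.65 meas r,ang [  57.09 -103.65] cmd -105 F out 2.98 F cw -4.24 Fz -2.754491166726978 w 23.197185855609337
torque [-0.599 -0.686  0.034] F [ 3.42 -3.9  -2.75]
```

Call:
send_rows:
  commands:
    - [[0, 0.001, -0.025, 0, 0, 0], [0, 0.002, -0.05, 0, 0, 0], [0, 0.002, -0.05, 0, 0, 0]]

```text
time_s: 14.02
ee_pos: [546.5, -198.2, 130.0]
ee_rot: [-41.7, 89.8, -54.1]
force: [3.4, -3.3, -3.5]
gripper_width: 23.5
```

```bash
python3 - <<'E'
from plan import *
from workcell import env
avg(env,-110)
E
```

```text
t 14.22 meas r,ang [  57.05 -108.76] cmd -110 F out 1.94 F cw -4.59 Fz -3.1922077804942255 w 23.514116459141217
torque [-0.58  -0.7    0.002] F [ 3.72 -3.31 -3.19]
```

Call:
send_rows:
  commands:
    - [[0, 0.004, -0.02, 0, 0, 0], [0, 0.008, -0.04, 0, 0, 0], [0, 0.008, -0.04, 0, 0, 0]]

```text
time_s: 14.6
ee_pos: [543.1, -196.9, 130.0]
ee_rot: [-39.8, 89.7, -52.2]
force: [5.2, -4.6, -5.0]
gripper_width: 23.8
```

```bash
python3 - <<'E'
from plan import *
from workcell import env
avg(env,-114)
E
```

```text
t 14.8 meas r,ang [  57.03 -112.42] cmd -114 F out 2.31 F cw -6.22 Fz -3.899025870077921 w 23.890674005507172
torque [-0.699 -0.839  0.044] F [ 4.87 -4.5  -3.9 ]
```

Call:
send_rows:
  commands:
    - [[0, 0.007, -0.03, 0, 0, 0], [0, 0.007, -0.03, 0, 0, 0]]

```text
time_s: 15.05
ee_pos: [540.5, -195.8, 130.0]
ee_rot: [-38.4, 89.7, -50.9]
force: [4.8, -5.2, -4.4]
gripper_width: 23.8
```

```bash
python3 - <<'E'
from plan import *
from workcell import env
avg(env,-117)
E
```

```text
t 15.25 meas r,ang [  57.   -115.23] cmd -117 F out 2.6 F cw -7.01 Fz -4.1032367316389164 w 23.71924079172107
torque [-0.789 -0.888 -0.014] F [ 5.23 -5.34 -4.1 ]
```

Call:
send_rows:
  commands:
    - [[0, 0.008, -0.029, 0, 0, 0], [0, 0.008, -0.029, 0, 0, 0]]

```text
time_s: 15.5
ee_pos: [538.2, -194.6, 130.0]
ee_rot: [-36.2, 89.6, -48.7]
force: [6.0, -5.6, -5.9]
gripper_width: 23.7
```

```bash
python3 - <<'E'
from plan import *
from workcell import env
avg(env,-120)
p,d=env.grab_frame("top"); cv2.imwrite("pics/t6.png",cv2.resize(p[160:195,225:265,::-1],None,fx=18,fy=16,interpolation=2))
E
```

```text
t 15.7 meas r,ang [  56.99 -117.85] cmd -120 F out 2.01 F cw -7.48 Fz -5.203283425518439 w 23.75633405864197
torque [-0.913 -1.     0.006] F [ 5.67 -5.27 -5.2 ]
```

View pics/t6.png

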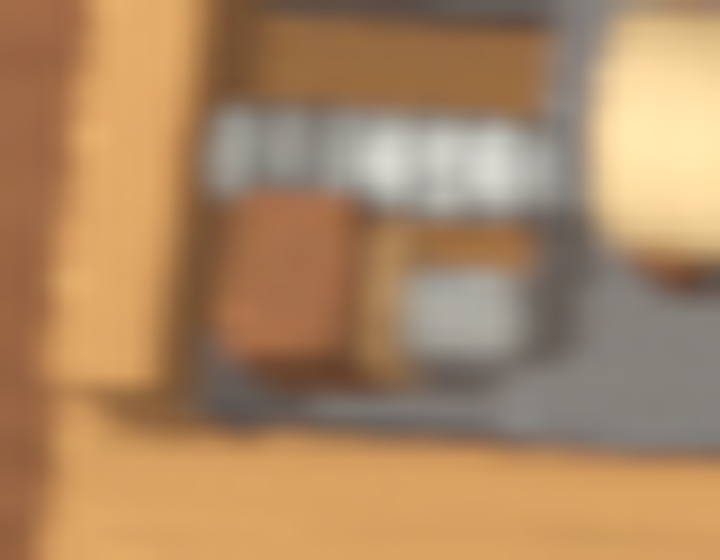

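Call:
send_rows:
  commands:
    - [[0, 0.009, -0.024, 0, 0, 0], [0, 0.009, -0.024, 0, 0, 0], [0, 0.009, -0.024, 0, 0, 0]]

```text
time_s: 16.12
ee_pos: [536.3, -193.5, 130.0]
ee_rot: [-36.4, 89.6, -48.8]
force: [6.5, -6.4, -6.4]
gripper_width: 23.4
```

```bash
python3 - <<'E'
from plan import *
from workcell import env
avg(env,-122.5)
st=env.state();y=np.array([.2176,.976]);
# measured-based return path
print(st['ee_pos'])
E
```

```text
t 16.32 meas r,ang [  56.98 -120.01] cmd -122.5 F out 2.82 F cw -8.7 Fz -5.492496950203073 w 23.404298365290828
torque [-1.032 -1.107  0.025] F [ 6.12 -6.79 -5.49]
[ 536.29662138 -193.53138737  129.99455037]
```

```bash
python3 - <<'E'
from plan import *
from scipy.optimize import least_squares
D=np.array([[516.74,-112.15,2.07],[572.9,-86,1],[622.3,-155.6,-4.6],[607.2,-183.9,-2.9],[598,-191.6,-3.4],[587.5,-197.2,-3.8],[576.3,-200.6,-3.3],[567.4,-201.5,-1.4],[557.5,-200.9,2.19],[546.5,-198.2,1.94],[536.3,-193.5,2.4]])
f=lambda p:np.hypot(D[:,0]-p[0],D[:,1]-p[1])+D[:,2]*p[2]-58
s=least_squares(f,[565,-144,.3]);print(s.x,np.round(s.fun,2))
c=s.x[:2]
y=np.array([.2176,.976]);z=np.array([.976,-.2176])
cmd=pos(-45)+100*(-.212*y-.688*z);d=cmd-c;print(cmd,np.hypot(*d),np.degrees(np.arctan2(d[1],d[0])))
p=np.array([536.3,-193.5])-c;print('meas ang',np.degrees(np.arctan2(p[1],p[0])))
m=np.array([591.4,-92.3])-c;print('mark ang from c',np.degrees(np.arctan2(m[1],m[0])))
import json
np.save('c2.npy',c)
r1=rows2(cmd,[-120+9*k for k in range(1,12)],c); print(r1)
a=-120+99;r2=rows2(pos(a,c),[a+9*k for k in range(1,7)],c);print(a,r2,a+54)
E
```

```text
[ 5.65474448e+02 -1.43481655e+02  2.70757311e-02] [-0.01 -0.01 -0.02  0.01 -0.01 -0.04  0.05  0.01  0.03 -0.03 -0.03]
[ 534.05027331 -190.93251331] 56.91276436600882 -123.51438660116361
meas ang -120.25394191789728
mark ang from c 63.135965718512864
[[0, -0.042, 0.118, 0, 0, 0], [0, -0.048, 0.209, 0, 0, 0], [0, -0.04, 0.3, 0, 0, 0], [0, -0.018, 0.388, 0, 0, 0], [0, 0.017, 0.472, 0, 0, 0], [0, 0.066, 0.549, 0, 0, 0], [0, 0.126, 0.618, 0, 0, 0], [0, 0.195, 0.676, 0, 0, 0], [0, 0.273, 0.723, 0, 0, 0], [0, 0.358, 0.757, 0, 0, 0], [0, 0.446, 0.777, 0, 0, 0]]
-21 [[0, 0.091, 0.006, 0, 0, 0], [0, 0.181, -0.002, 0, 0, 0], [0, 0.27, -0.024, 0, 0, 0], [0, 0.353, -0.06, 0, 0, 0], [0, 0.431, -0.108, 0, 0, 0], [0, 0.499, -0.168, 0, 0, 0]] 33
```

Call:
send_rows:
  commands:
    - [[0, -0.042, 0.118, 0, 0, 0], [0, -0.048, 0.209, 0, 0, 0], [0, -0.04, 0.3, 0, 0, 0], [0, -0.018, 0.388, 0, 0, 0], [0, 0.017, 0.472, 0, 0, 0], [0, 0.066, 0.549, 0, 0, 0], [0, 0.126, 0.618, 0, 0, 0], [0, 0.195, 0.676, 0, 0, 0], [0, 0.273, 0.723, 0, 0, 0], [0, 0.358, 0.757, 0, 0, 0], [0, 0.446, 0.777, 0, 0, 0]]

```text
time_s: 17.7
ee_pos: [619.8, -163.7, 129.9]
ee_rot: [-62.1, 90.0, -74.6]
force: [-1.6, -3.0, 0.5]
gripper_width: 23.3
```

Call:
send_rows:
  commands:
    - [[0, 0.091, 0.006, 0, 0, 0], [0, 0.181, -0.002, 0, 0, 0], [0, 0.27, -0.024, 0, 0, 0], [0, 0.353, -0.06, 0, 0, 0], [0, 0.431, -0.108, 0, 0, 0], [0, 0.499, -0.168, 0, 0, 0], [0, 0.499, -0.168, 0, 0, 0]]

```text
time_s: 18.58
ee_pos: [613.8, -111.3, 129.9]
ee_rot: [-33.3, 90.0, -45.7]
force: [-0.3, -2.1, -0.5]
gripper_width: 23.3
```

```bash
python3 - <<'E'
import plan
from plan import *
from workcell import env
c=np.load('c2.npy');plan.C1=c
avg(env,33)
print(rows2(pos(33,c),[39,45,51,57,57],c));print(rows2(pos(57,c),[60,63,65,65],c))
E
```

```text
t 18.77 meas r,ang [58.06 33.43] cmd 33 F out -1.49 F cw 2.08 Fz -0.8623401190710535 w 23.451672810885448
torque [-0.448 -0.079 -0.02 ] F [-0.1  -2.56 -0.86]
[[0, 0.04, -0.046, 0, 0, 0], [0, 0.075, -0.095, 0, 0, 0], [0, 0.105, -0.148, 0, 0, 0], [0, 0.129, -0.204, 0, 0, 0], [0, 0.129, -0.204, 0, 0, 0]]
[[0, 0.01, -0.029, 0, 0, 0], [0, 0.018, -0.058, 0, 0, 0], [0, 0.023, -0.078, 0, 0, 0], [0, 0.023, -0.078, 0, 0, 0]]
```

Call:
send_rows:
  commands:
    - [[0, 0.04, -0.046, 0, 0, 0], [0, 0.075, -0.095, 0, 0, 0], [0, 0.105, -0.148, 0, 0, 0], [0, 0.129, -0.204, 0, 0, 0], [0, 0.129, -0.204, 0, 0, 0]]

```text
time_s: 19.4
ee_pos: [597.2, -94.9, 130.0]
ee_rot: [-4.9, 89.9, -17.4]
force: [1.5, -3.2, -1.7]
gripper_width: 23.4
```

```bash
python3 - <<'E'
import plan
from plan import *
from workcell import env
c=np.load('c2.npy');plan.C1=c
avg(env,57)
c=env.get_calibration("wrist");p,d=env.grab_frame("wrist"); cv2.imwrite("pics/w7.png",p[:,:,::-1])
E
```

```text
t 19.6 meas r,ang [58.06 56.85] cmd 57 F out -1.48 F cw 3.72 Fz -1.9112030606760455 w 23.339441784739076
torque [-0.63  -0.494  0.02 ] F [ 2.31 -3.28 -1.91]
```

View pics/w7.png

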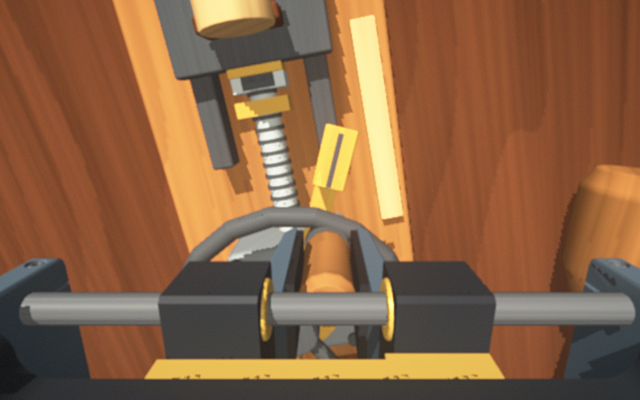

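Call:
send_rows:
  commands:
    - [[0, 0.01, -0.029, 0, 0, 0], [0, 0.018, -0.058, 0, 0, 0], [0, 0.023, -0.08, 0, 0, 0], [0, 0.023, -0.08, 0, 0, 0], [0, 0.023, -0.08, 0, 0, 0]]

```text
time_s: 20.27
ee_pos: [590.0, -90.9, 130.0]
ee_rot: [1.6, 89.9, -10.9]
force: [4.0, -3.2, -2.0]
gripper_width: 23.5
```

```bash
python3 - <<'E'
import plan
from plan import *
from workcell import env
c=np.load('c2.npy');plan.C1=c
avg(env,65)
E
```

```text
t 20.48 meas r,ang [58.05 64.99] cmd 65 F out -1.24 F cw 4.87 Fz -2.313327304958209 w 23.836406655486243
torque [-0.663 -0.763  0.014] F [ 3.89 -3.18 -2.31]
```

Call:
send_rows:
  commands:
    - [[0, 0, 0, 0, 0, 0], [0, 0, 0, 0, 0, 0], [0, 0, 0, 0, 0, 0], [0, 0, 0, 0, 0, 0], [0, 0, 0, 0, 0, 0], [0, 0, 0, 0, 0, 0]]
  jaw: -1

```text
time_s: 21.22
ee_pos: [589.3, -90.7, 129.9]
ee_rot: [-166.7, 90.0, -179.1]
force: [0.3, 0.9, -0.9]
gripper_width: 80.6
```

Call:
send_rows:
  commands:
    - [[0, 0, 0, 0, 0, 0], [-0.3, 0, 0, 0, 0, 0], [-0.7, 0, 0, 0, 0, 0], [-1, 0, 0, 0, 0, 0], [-1, 0, 0, 0, 0, 0]]

```text
time_s: 21.85
ee_pos: [590.7, -91.0, 232.6]
ee_rot: [1.8, 89.7, -10.6]
force: [-1.0, 0.6, -0.1]
gripper_width: 90.8
```

Call:
send_rows:
  commands:
    - [[-0.15, -0.5, -0.1, 0, 0, 0], [-0.3, -0.98, -0.2, 0, 0, 0], [-0.3, -0.98, -0.2, 0, 0, 0], [-0.3, -0.98, -0.2, 0, 0, 0]]

```text
time_s: 22.35
ee_pos: [548.3, -181.6, 258.5]
ee_rot: [156.2, 89.9, 143.7]
force: [0.7, -0.4, -0.1]
gripper_width: 90.9
```

```bash
python3 - <<'E'
from h import *
from workcell import env
st=env.state();print(st['time_s'],st['ee_pos'],st['force'],st['gripper_width'])
c=env.get_calibration("wrist");p,d=env.grab_frame("wrist"); cv2.imwrite("pics/w8.png",p[:,:,::-1]); np.savez("w8.npz",p=p,d=d,**c)
E
```

```text
22.35 [ 548.27636099 -181.59590649  258.53623876] [ 0.70428569 -0.44983357 -0.087167  ] 90.87661334348203
```

View pics/w8.png

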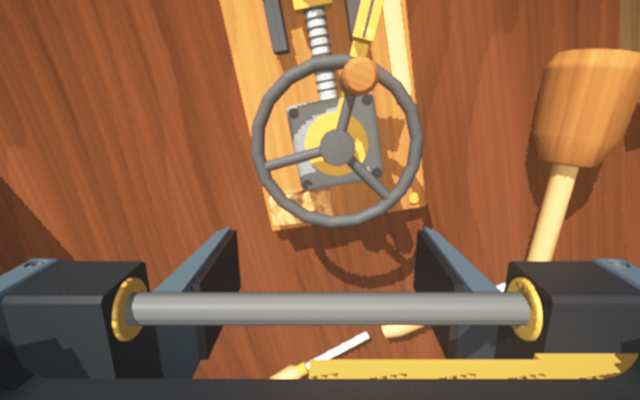

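The handle now stands over the pointer, with its top at about (359,75) and the pointer tip at about (367,20). I'll measure it against the scribe line.

```bash
python3 - <<'E'
from h import *
w=np.load('w8.npz');p=w['p'];hsv=cv2.cvtColor(p,cv2.COLOR_RGB2HSV)
yy,xx=np.mgrid[:400,:640];r=np.hypot(xx-337,yy-139)
m=((hsv[...,1]<70)&(hsv[...,2]<150)&(r>72)&(r<96)&(yy<232))
ys,xs=np.nonzero(m)
P=np.array([cast(w,q,107) for q in zip(xs,ys)])[:,:2]
for _ in range(4):
    A=np.c_[2*P,np.ones(len(P))];s=np.linalg.lstsq(A,(P**2).sum(1),rcond=None)[0];c=s[:2];R=np.sqrt(s[2]+c@c);e=np.hypot(*(P-c).T)-R;P=P[abs(e)<8]
print('circle',c,R,len(P))
for n,uv,z in(('handle',(359,75),171),('handle',(358.5,74),171)):
    Q=cast(w,uv,z)[:2]-c;print(n,np.hypot(*Q),np.degrees(np.arctan2(Q[1],Q[0])))
for a in (63.85,):
    for rr,z in((91,108),(105,108),(120,108),(58,171)): print('mark proj',rr,z,proj(w,[c[0]+rr*np.cos(np.radians(a)),c[1]+rr*np.sin(np.radians(a)),z]))
cv2.imwrite("pics/w8z.png",cv2.resize(p[0:120,310:420,::-1],None,fx=5,fy=5,interpolation=2))
E
```

```text
circle [ 565.78445787 -143.83340545] 70.46943626879583 4877
handle 57.305447641699914 64.34544915836331
handle 57.844488917686384 64.82802882543419
mark proj 91 108 [363.80095041  37.64878971]
mark proj 105 108 [368.39763132  19.23460374]
mark proj 120 108 [373.45908151  -1.04143611]
mark proj 58 171 [359.98206148  74.11646973]
```

View pics/w8z.png

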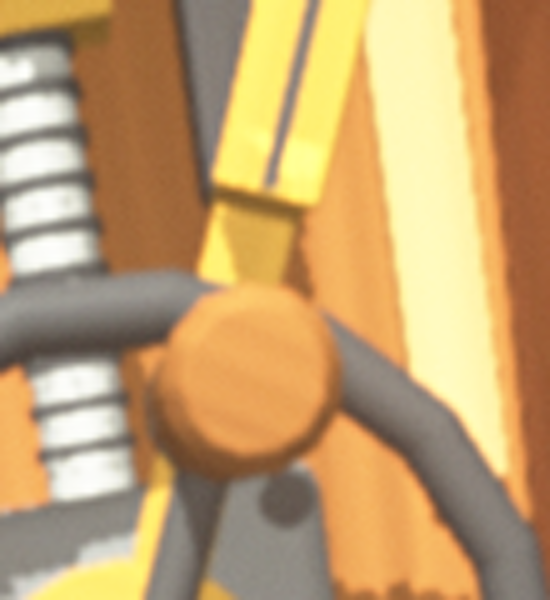

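```bash
python3 - <<'E'
from h import *
from workcell import env
p,d=env.grab_frame("top"); cv2.imwrite("pics/t9.png",p[:,:,::-1])
st=env.state();print(st['time_s'],st['force'])
E
```

```text
22.45 [-0.42299214 -0.56985821 -0.69767005]
```

View pics/t9.png

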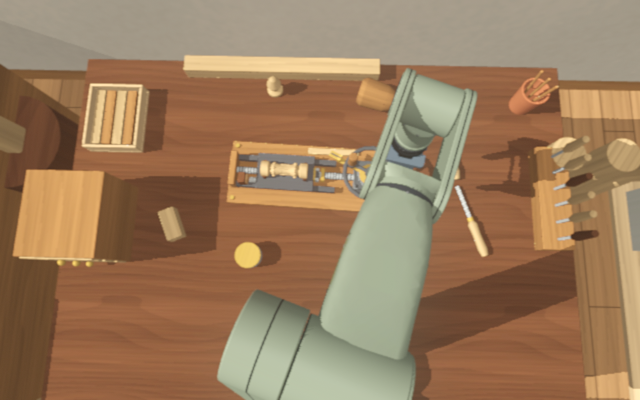

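The top view shows the bystanders it can see where they started: offcut (172,224), tin (248,255), gouge (472,222), and the rule on the board. The robot is clear of the wheel, so I'm handing in.

```bash
python3 - <<'E'
from workcell import env
print(env.job_done())
E
```

```text
the job is handed in; nothing more can be done
None
```

I set the slide and handed the job in at about 22.5 s; the hand-in gives no verdict.

- **Up to the stop:** I gripped the handle and turned it clockwise past the pointer. The push at the handle rose from about 4.5 N to 8.7 N at about 184° past the pointer. That is under the 11 N bruising limit and by my estimate 55–60 N on the cork. I couldn't measure the cork force directly.
- **Back to the pointer:** I turned back anticlockwise by about 185° without overshooting and reached 65.0°, with the pushing force at 3.7 to 4.9 N. That is above the under-2 N the slack takes, so the slide was being drawn back. I then opened the gripper and moved clear.

Last checks:
- **Handle position:** the wrist camera puts the handle at about 64–65°, against the pointer at 63.9°. That is about 1 mm off, and the tolerance is 8 mm.
- **Nut side:** I judged this from the pushing force and the angle turned; I did not measure the gap by camera.
- **Bystanders:** the offcut, tin, rule and one gouge looked unmoved in the top view. The arm hid the other gouge almost entirely and the sanding block fully, but both were visible in the last wrist picture and the arm never went near them.
- **Readings that disagreed:** the lag of the arm behind its commands twice suggested contact with the cork too early (near -80° and -93°). The force didn't confirm it, so I went on until it rose steadily.

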